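# Grade the sprung feet of a lab shaker

### The arm

A 6-joint arm with a two-finger parallel gripper is mounted at the origin on the work surface. World frame = base frame: x ahead of the robot, y to its left, z up, the work surface at z = 0. Lengths are in m, angles in rad, forces in N, time in s.
With the tool pointing down it reaches from about 0.25 to 0.725 m from the base axis. Payload 4 kg.
Tool frame: the origin (TCP) lies on the centre line of the jaws, within the pads' length; the fingertips stand 11 mm ahead of it and the grasp point (between the pads) lies 8 mm behind it (bot.nose_length is the distance from the TCP to the fingertips, in m); z points along the fingers, y is the direction in which the jaws open and shut (so a half turn about z gives the same grasp; the last joint's range is limited). The gripper opens to 85 mm and grips with 20 to 120 N. Pads are 22 mm wide; open, the fingers measure 114 mm over their backs; the gripper's body (76 mm by 85 mm) begins 54 mm behind the grasp point. The pads swing forward as they close: fully open they stand 13 mm farther back than shut.
Start: joints at [-1.101, 0.241, 0.005, 1.335, 0, 1.571], TCP at [0.226, -0.446, 0.242] pointing down, gripper open.
Joint ranges: [-2.72, 2.72], [-1.05, 1.87], [-1.09, 1.28], [-1.99, 2.15], [-1.42, 1.44], [-3.14, 3.14]. Speed limits (rad/s): [2.79, 2.79, 3.14, 3.14, 3.14, 3.14].

### API

Orientations are given as a unit quaternion [x, y, z, w].
In Python, from workcell import bot gives the robot as it stands.
- The arm moves only by the tool play_rows, never from a script. Its argument "plan" is one flat list of numbers, 6 for each row, row after row: the shift along the tool's x, y, z in mm, then the turn, a rotation vector about the tool's x, y, z in rad. A call has 1 to 20 rows; each row shifts and turns the commanded pose from where the row before left it, along the tool's axes as they then stand; what a row does not reach is not made up. A row lasts 1/8 s, in which the tool goes at most 62.5 mm and 10.7 degrees, less where a joint would pass 70% of its speed; a pose out of reach is approached as far as the arm can. A call with a gripper value outside its range is refused whole. "hand" is the opening in per cent of the stroke, from 0 (shut) to 100 (fully open), set as the call begins (left out, the last holds). The fingers move at their own pace and stop on an object; the grip force is fixed at half the most. Time passes only in rows, so rows that do not move let the fingers close. It gives the time, the measured TCP pose, the force and the opening at its end, in the units of the state.
- bot.get_obs(): the state, without advancing time (a new reading comes with each control period).
- bot.camera(name): name is "scene" or "top" or "wrist"; returns a dict with "frame" (400x640x3 uint8, blue, green, red), "range_z" (400x640 float32, m along the optical axis (not along the pixel's ray), 0 where there is no reading), "K" (3x3 intrinsics, pixels), "cam_to_world" (4x4, takes a point from camera to world coordinates). Camera axes: x right, y down, z forward; pixel columns grow to the right and rows downward; lengths in m; the calibration is good to about 2 mm. A picture is of the moment at which its call begins.
- bot.job_done(): hands the job in, once; it reports no verdict.
Trained networks look in the newest picture that a camera, given by its name, has taken for a name from the list of things; names that differ only in an ending like _2 or _b are one class to them, and where a whole thing is asked for, a point or a joint stands for the part that bears it (a point fixed in the world has none). Each returns a list of dicts, best first, with "p" (0 to 1); they miss things now and then, are a little off and sometimes report something else, mostly with a low value. They report only what shows in the picture. A call takes as long as a camera call.
- bot.outline_of(query, camera): "mask" (400x640 bool, what is visible of it) and "point" ([row, column] in pixels, amid what is visible of it).
The state is a dict: "clock": time; "joint_pos": joint angles; "joint_vel": joint speeds; "tau": joint torques, N m; "eef_pos": TCP position; "tool_rot": TCP orientation; "ft_force": force on the tool from outside, world axes, zero at the start; "ft_torque": the same for the moment, N m; "grip_width": finger opening in m.
Only numpy, scipy, OpenCV 4.12 (cv2) and the standard library are available. Lean on these libraries where they do the work, as an engineer would, in place of code of your own. Each camera call takes 0.05 s, during which the arm holds its last target.

### The job

Four look-alike sprung feet for the lab shaker stand on the grey mat: first press each plunger straight down with the same firm push (about 8 N) and compare how far they go in. Then stand the softest foot (goes in farthest) upright in the tray compartment next to the tray's handle and the stiffest (goes in least) upright in the other compartment, and let go. Leave the other two feet standing where they are, and do not disturb the bottle, the retort stand, the mortar or the tube rack.

Things in the scene. Friction and masses are not known exactly. Their poses are not given: they have to be found in the camera images.
- foot_a_mid (a point): one of 4 look-alike sprung feet standing on the grey mat: round steel base flange 56 mm across, 10 mm thick; square aluminium housing 40 x 40 mm from 10 to 75 mm above its underside; on top a steel plunger with a flat 28 mm button, its top 105 mm above the underside when out. Point on the vertical axis, half-way up (52.5 mm above the underside); z up, x and y square to the housing's faces. About 0.32 kg
- foot_a: the same foot, origin at the centre of its underside. Its plunger goes straight down against a linear spring: under 8 N one foot goes in about 15 mm, two about 8 mm and one about 3 mm; pushed harder they stop at 20, 10 and 4 mm. Which foot has which spring cannot be seen
- ring_a (a joint): black travel ring (23 mm across, 3 mm thick) on the plunger stem of foot_a: how far that plunger has ever been pressed in (m). 0 at the start, resting on the housing; after a press it stays up on the stem, so that the gap between it and the housing shows the travel
- foot_b_mid (a point): another sprung foot, same shape, size and point as foot_a_mid
- foot_b: foot_b, origin at the centre of its underside
- ring_b (a joint): black travel ring (23 mm across, 3 mm thick) on the plunger stem of foot_b: how far that plunger has ever been pressed in (m). 0 at the start, resting on the housing; after a press it stays up on the stem, so that the gap between it and the housing shows the travel
- foot_c_mid (a point): another sprung foot, same shape, size and point as foot_a_mid
- foot_c: foot_c, origin at the centre of its underside
- ring_c (a joint): black travel ring (23 mm across, 3 mm thick) on the plunger stem of foot_c: how far that plunger has ever been pressed in (m). 0 at the start, resting on the housing; after a press it stays up on the stem, so that the gap between it and the housing shows the travel
- foot_d_mid (a point): another sprung foot, same shape, size and point as foot_a_mid
- foot_d: foot_d, origin at the centre of its underside
- ring_d (a joint): black travel ring (23 mm across, 3 mm thick) on the plunger stem of foot_d: how far that plunger has ever been pressed in (m). 0 at the start, resting on the housing; after a press it stays up on the stem, so that the gap between it and the housing shows the travel
- bay_handle (a point): fixed steel tray with two open compartments in a row, each 87 x 90 mm inside, walls 5 mm thick, rims 20 mm above the bench; a bar handle sticks out of one end. This point is the centre of the floor (4 mm above the bench) of the compartment next to the handle; x points along the tray from the handle end to the other end, z up
- bay_far (a point): centre of the floor of the other compartment, the one away from the handle (93 mm along x from bay_handle); same axes
- bottle_mid (a point): bystander: amber glass bottle with white cap, 54 mm across, 103 mm tall, standing between the feet; point on its axis 50 mm above its underside
- stand_rod (a point): bystander: free-standing retort stand: steel base plate 140 x 70 x 16 mm and an upright rod 12 mm across and 475 mm tall, between the mat and the tray. Point on the rod's axis 50 mm above the bench; x points along the base plate, which reaches 20 mm behind and 120 mm ahead of the rod; a clamp arm reaches 155 mm ahead of the rod at 330 mm height
- mortar_mid (a point): bystander: white ceramic mortar, 124 mm across the rim, 62 mm tall, with a pestle leaning in it that reaches 105 mm high; point on its axis 30 mm above the bench
- rack_mid (a point): bystander: white test-tube rack 200 x 75 mm, 60 mm tall, its tubes 107 mm tall; point at its middle, 30 mm above the bench; x along its length
- mat: fixed grey rubber mat 290 x 300 x 3 mm on the bench, on which the feet and the bottle stand; origin at the centre of its underside

How it is judged:
On the way, in this order (a step that is already met when the one before it is completed fails the run):
1. every plunger has been pressed firmly, as its travel ring shows (value of joint each of ring_a, ring_b, ring_c, ring_d above 0.0015 m and value of joint any of ring_a, ring_b, ring_c, ring_d above 0.012 m), for 0.1 s.
2. softest foot in the handle compartment, stiffest in the other (((value of joint ring_a above 0.012 m and horizontal distance between foot_a_mid and bay_handle below 0.025 m and height (world z) of foot_a_mid below 0.0605 m and angle between foot_a_mid's own z axis and vertical below 0.08 rad) or (value of joint ring_b above 0.012 m and horizontal distance between foot_b_mid and bay_handle below 0.025 m and height (world z) of foot_b_mid below 0.0605 m and angle between foot_b_mid's own z axis and vertical below 0.08 rad) or (value of joint ring_c above 0.012 m and horizontal distance between foot_c_mid and bay_handle below 0.025 m and height (world z) of foot_c_mid below 0.0605 m and angle between foot_c_mid's own z axis and vertical below 0.08 rad) or (value of joint ring_d above 0.012 m and horizontal distance between foot_d_mid and bay_handle below 0.025 m and height (world z) of foot_d_mid below 0.0605 m and angle between foot_d_mid's own z axis and vertical below 0.08 rad)) and ((value of joint ring_a between 0.0015 and 0.0054 m and horizontal distance between foot_a_mid and bay_far below 0.025 m and height (world z) of foot_a_mid below 0.0605 m and angle between foot_a_mid's own z axis and vertical below 0.08 rad) or (value of joint ring_b between 0.0015 and 0.0054 m and horizontal distance between foot_b_mid and bay_far below 0.025 m and height (world z) of foot_b_mid below 0.0605 m and angle between foot_b_mid's own z axis and vertical below 0.08 rad) or (value of joint ring_c between 0.0015 and 0.0054 m and horizontal distance between foot_c_mid and bay_far below 0.025 m and height (world z) of foot_c_mid below 0.0605 m and angle between foot_c_mid's own z axis and vertical below 0.08 rad) or (value of joint ring_d between 0.0015 and 0.0054 m and horizontal distance between foot_d_mid and bay_far below 0.025 m and height (world z) of foot_d_mid below 0.0605 m and angle between foot_d_mid's own z axis and vertical below 0.08 rad))), for 0.2 s.
At the end, for the whole second after the job is handed in: A foot whose ring reads over 12 mm stands in the handle compartment, one that reads 1.5 to 5.4 mm in the other, within 25 mm of its centre; the other two read 5.6 to 11.5 mm and stand within 30 mm of their starts; all upright within 0.08 rad and at rest (all of step 2 and (horizontal distance between foot_a_mid and bay_handle below 0.025 m or horizontal distance between foot_a_mid and bay_far below 0.025 m or (value of joint ring_a between 0.0056 and 0.0115 m and distance of foot_a_mid from where it was at the start of the episode below 0.03 m and angle between foot_a_mid's own z axis and vertical below 0.08 rad)) and (horizontal distance between foot_b_mid and bay_handle below 0.025 m or horizontal distance between foot_b_mid and bay_far below 0.025 m or (value of joint ring_b between 0.0056 and 0.0115 m and distance of foot_b_mid from where it was at the start of the episode below 0.03 m and angle between foot_b_mid's own z axis and vertical below 0.08 rad)) and (horizontal distance between foot_c_mid and bay_handle below 0.025 m or horizontal distance between foot_c_mid and bay_far below 0.025 m or (value of joint ring_c between 0.0056 and 0.0115 m and distance of foot_c_mid from where it was at the start of the episode below 0.03 m and angle between foot_c_mid's own z axis and vertical below 0.08 rad)) and (horizontal distance between foot_d_mid and bay_handle below 0.025 m or horizontal distance between foot_d_mid and bay_far below 0.025 m or (value of joint ring_d between 0.0056 and 0.0115 m and distance of foot_d_mid from where it was at the start of the episode below 0.03 m and angle between foot_d_mid's own z axis and vertical below 0.08 rad)) and linear speed of each of foot_a, foot_b, foot_c, foot_d below 0.02 m/s); the robot touches nothing.
It fails at once if bottle pushed more than 30 mm from its place or knocked over (distance of bottle_mid from where it was at the start of the episode above 0.03 m or angle between bottle_mid's own z axis and vertical above 0.25 rad).
It fails at once if stand pushed more than 20 mm from its place or knocked over (distance of stand_rod from where it was at the start of the episode above 0.02 m or angle between stand_rod's own z axis and vertical above 0.25 rad).
It fails at once if mortar pushed more than 20 mm from its place or knocked over (distance of mortar_mid from where it was at the start of the episode above 0.02 m or angle between mortar_mid's own z axis and vertical above 0.25 rad).
It fails at once if rack pushed more than 20 mm from its place or knocked over (distance of rack_mid from where it was at the start of the episode above 0.02 m or angle between rack_mid's own z axis and vertical above 0.25 rad).
It also fails if it takes over 72 s, if anything falls off the work surface, if the arm or the gripper's body presses on something with over 40 N, if the wrist force passes 120 N, or if a joint passes its speed limit or range.

## Working session

There is one attempt and no reset: what is moved stays moved. The work goes in short steps, Python scripts to look and compute and a tool call to move; the robot and the scene stay as the last step left them, time stands still between calls to the robot, and variables do not carry over. Pictures are saved under pics/ and viewed, and the job is handed in when it is done.

Besides the shell and the picture viewer there is one more tool, called by a JSON object that holds its "method" and its "body", one argument or row to a line. play_rows: Moves the arm, as the interface text tells. Its arguments: {"type":"object","properties":{"plan":{"type":"array","items":{"type":"number"}},"hand":{"type":"number"}},"required":["plan"]}

```bash
mkdir -p pics; ls; python3 - <<'E'
from workcell import bot
import cv2,numpy as np
o=bot.get_obs()
for k,v in o.items(): print(k,np.round(v,4))
print(bot.nose_length)
for n in ["scene","top","wrist"]:
    c=bot.camera(n); cv2.imwrite(f"pics/{n}0.png",c["frame"]); np.savez(f"{n}0.npz",**c)
    print(n,np.round(c["cam_to_world"],3).tolist(),c["K"].tolist())
E
```

```text
pics
clock 0.0
joint_pos [-1.101   0.2414  0.0037  1.3352 -0.      1.5708]
joint_vel [ 0.0004 -0.001   0.0006 -0.0002  0.0004 -0.0009]
tau [ 3.00000e-04 -3.72320e+01  2.52406e+01  1.69000e-02  2.00000e-04
 -0.00000e+00]
eef_pos [ 0.2261 -0.4453  0.2414]
tool_rot [ 9.725e-01  2.327e-01 -2.000e-04 -1.000e-03]
ft_force [-0.3094 -0.256   0.1703]
ft_torque [-0.0109 -0.0394 -0.0178]
grip_width 0.0854
0.011
scene [[0.236, 0.782, -0.578, 1.006], [0.972, -0.195, 0.132, 0.007], [-0.01, -0.593, -0.805, 0.728], [0.0, 0.0, 0.0, 1.0]] [[371.99750749125576, 0.0, 318.18436620788606], [0.0, 371.99750749125576, 198.98206297272105], [0.0, 0.0, 1.0]]
top [[-0.003, -0.989, 0.146, 0.406], [-1.0, 0.003, 0.002, 0.089], [-0.002, -0.146, -0.989, 0.9], [0.0, 0.0, 0.0, 1.0]] [[386.1546057081304, 0.0, 319.2224665914523], [0.0, 386.1546057081304, 203.67626972206023], [0.0, 0.0, 1.0]]
wrist [[0.452, -0.859, -0.24, 0.288], [-0.892, -0.436, -0.12, -0.416], [-0.001, 0.268, -0.963, 0.373], [0.0, 0.0, 0.0, 1.0]] [[313.9984095732997, 0.0, 323.62653100981214], [0.0, 313.9984095732997, 200.91897514205948], [0.0, 0.0, 1.0]]
```

View pics/scene0.png

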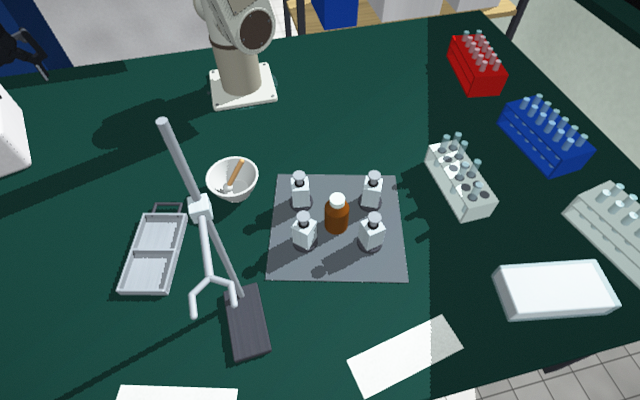

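View pics/top0.png

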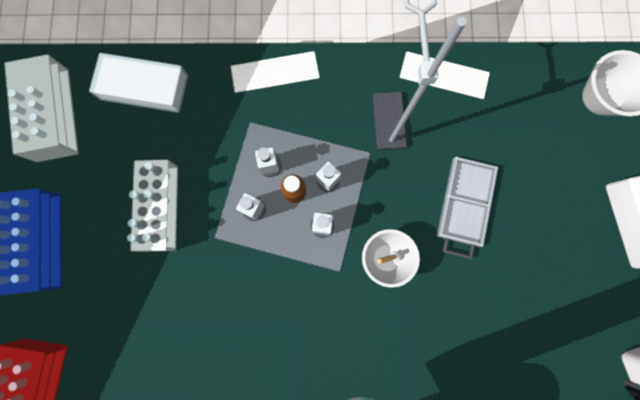

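```bash
cat > h.py <<'E'
from workcell import bot
import cv2,numpy as np
def pts(c,mask=None):
    z=c["range_z"]; m=z>0
    if mask is not None: m&=mask
    r,q=np.nonzero(m); zz=z[m]; K=c["K"]
    P=np.stack([(q-K[0,2])/K[0,0]*zz,(r-K[1,2])/K[1,1]*zz,zz],1)
    T=c["cam_to_world"]
    return P@T[:3,:3].T+T[:3,3]
def proj(c,P):
    T=np.linalg.inv(c["cam_to_world"]); p=np.atleast_2d(P)@T[:3,:3].T+T[:3,3]; u=p@c["K"].T
    return u[:,:2]/u[:,2:]
E
python3 - <<'E'
from h import *
for cam in ["top","scene"]:
    c=bot.camera(cam)
    for q in ["foot_a","ring_a","bay_handle","bottle_mid","stand_rod","mortar_mid","rack_mid","mat"]:
        for d in bot.outline_of(q,cam):
            P=pts(c,d["mask"])
            if d["p"]<.15 or len(P)<3: continue
            zt=np.percentile(P[:,2],95)
            T=P[P[:,2]>zt-.006]
            print(cam,q,round(d["p"],2),np.round(d["point"]),d["mask"].sum(),"ztop",round(zt,3),"topmean",np.round((T.min(0)+T.max(0))/2,3),"ext",np.round(np.ptp(P,0),3), "mean",np.round(P.mean(0),3))
E
```

```text
top foot_a 0.8 [175. 328.] 549 ztop 0.11 topmean [0.594 0.069 0.109] ext [0.069 0.055 0.112] mean [0.587 0.071 0.066]
top foot_a 0.71 [224. 320.] 503 ztop 0.11 topmean [0.487 0.084 0.108] ext [0.059 0.056 0.112] mean [0.484 0.084 0.068]
top foot_a 0.6 [163. 267.] 577 ztop 0.11 topmean [0.631 0.208 0.108] ext [0.051 0.061 0.109] mean [0.624 0.203 0.066]
top foot_a 0.59 [207. 250.] 560 ztop 0.11 topmean [0.527 0.243 0.108] ext [0.054 0.051 0.111] mean [0.522 0.237 0.067]
top foot_a 0.4 [206. 157.] 4072 ztop 0.107 topmean [0.53  0.461 0.106] ext [0.213 0.111 0.114] mean [0.528 0.455 0.056]
top bay_handle 0.81 [205. 468.] 4078 ztop 0.021 topmean [ 0.529 -0.254  0.02 ] ext [0.24  0.153 0.029] mean [ 0.536 -0.254  0.008]
top bay_handle 0.64 [260. 392.] 2566 ztop 0.064 topmean [ 0.413 -0.064  0.082] ext [0.128 0.123 0.107] mean [ 0.412 -0.067  0.04 ]
top bottle_mid 0.76 [189. 290.] 536 ztop 0.108 topmean [0.567 0.148 0.106] ext [0.05  0.059 0.108] mean [0.559 0.146 0.082]
top stand_rod 0.73 [ 98. 399.] 3211 ztop 0.455 topmean [ 0.689 -0.08   0.463] ext [0.93  0.348 1.231] mean [ 0.727 -0.07
[... 1683 characters left out ...]
7 0.149 0.105] ext [0.113 0.067 0.105] mean [0.58  0.145 0.068]
scene stand_rod 0.61 [281. 223.] 5900 ztop 0.449 topmean [ 0.691 -0.081  0.459] ext [0.711 0.216 0.478] mean [ 0.732 -0.08   0.191]
scene mortar_mid 0.72 [177. 231.] 1814 ztop 0.068 topmean [ 0.413 -0.062  0.083] ext [0.123 0.121 0.103] mean [ 0.403 -0.064  0.043]
scene rack_mid 0.62 [178. 463.] 3667 ztop 0.105 topmean [0.53  0.462 0.104] ext [0.268 0.127 0.113] mean [0.542 0.455 0.05 ]
scene mat 0.58 [238. 336.] 10128 ztop 0.005 topmean [0.561 0.151 0.054] ext [0.352 0.363 0.111] mean [0.588 0.144 0.003]
scene mat 0.35 [284. 225.] 5648 ztop 0.451 topmean [ 0.691 -0.081  0.46 ] ext [0.681 0.182 0.478] mean [ 0.738 -0.078  0.194]
```

The top view shows the four feet on the mat around the bottle, and the stand between the mat and the tray. The tray handle is on the robot's side, at about px (460,250). The networks and the depth data agree on foot tops near z=0.108. Next I'll measure yaw and the tray frame.

```bash
python3 - <<'E'
from h import *
F=dict(P1=(.594,.070),P2=(.487,.084),P3=(.631,.208),P4=(.527,.243))
cs=[dict(np.load(f"{n}0.npz")) for n in("top","scene")]
for i,c in enumerate(cs):
    A=pts(c)
    for k,f in F.items():
        d=A[np.hypot(A[:,0]-f[0],A[:,1]-f[1])<.04]
        b=d[(d[:,2]>.1)]; s=d[(d[:,2]>.066)&(d[:,2]<.086)]
        r=cv2.minAreaRect((s[:,:2]*1000).astype(np.float32))
        print(i,k,"btn",np.round((b.min(0)+b.max(0))/2,4),len(b),"sq",np.round(r[0],1),np.round(r[1],1),round(r[2],1),len(s))
    d=A[(A[:,0]>.38)&(A[:,0]<.7)&(A[:,1]<-.16)&(A[:,1]>-.36)]
    for lo,hi in((.014,.026),):
        s=d[(d[:,2]>lo)&(d[:,2]<hi)]; s=s
        r=cv2.minAreaRect((s[:,:2]*1000).astype(np.float32)); print("tray",r,cv2.boxPoints(r).round())
c=cs[0]["frame"]
cv2.imwrite("pics/topcrop.png",cv2.resize(c[110:290,200:520],None,fx=2.5,fy=2.5,interpolation=cv2.INTER_CUBIC))
A=pts(cs[0]);d=A[(abs(A[:,0]-.69)<.2)&(abs(A[:,1]+.08)<.07)&(A[:,2]>.008)&(A[:,2]<.024)]
r=cv2.minAreaRect((d[:,:2]*1000).astype(np.float32)); print("base",r)
E
```

```text
0 P1 btn [0.5943 0.0694 0.1084] 137 sq [594.4  69.9] [40.6 40.3] 47.0 212
0 P2 btn [0.4869 0.0835 0.108 ] 140 sq [487.3  83.6] [39.9 40. ] 82.1 212
0 P3 btn [0.6309 0.2078 0.1094] 133 sq [630.9 207.7] [40.5 40.1] 12.5 228
0 P4 btn [0.5267 0.243  0.1075] 141 sq [526.4 242.8] [39.8 39.5] 63.3 222
tray ((526.4267578125, -250.30987548828125), (102.43959045410156, 224.97265625), 75.9399185180664) [[ 405. -273.]
 [ 623. -327.]
 [ 648. -228.]
 [ 430. -173.]]
1 P1 btn [0.5933 0.07   0.106 ] 139 sq [594.2  69.9] [40.9 39.9] 46.5 287
1 P2 btn [0.4865 0.0842 0.1061] 116 sq [487.6  84.6] [39.9 41.3] 78.9 247
1 P3 btn [0.6299 0.2084 0.1054] 145 sq [630.9 208. ] [40.8 40.4] 11.2 295
1 P4 btn [0.5265 0.2432 0.1055] 114 sq [526.9 242.9] [39.4 40.2] 63.3 247
tray ((526.2882080078125, -250.18626403808594), (102.73715209960938, 223.78001403808594), 75.62139892578125) [[ 405. -272.]
 [ 622. -328.]
 [ 647. -228.]
 [ 431. -173.]]
base ((739.72607421875, -78.40177917480469), (140.6112823486328, 70.90327453613281), 3.6227447986602783)
```

View pics/topcrop.png

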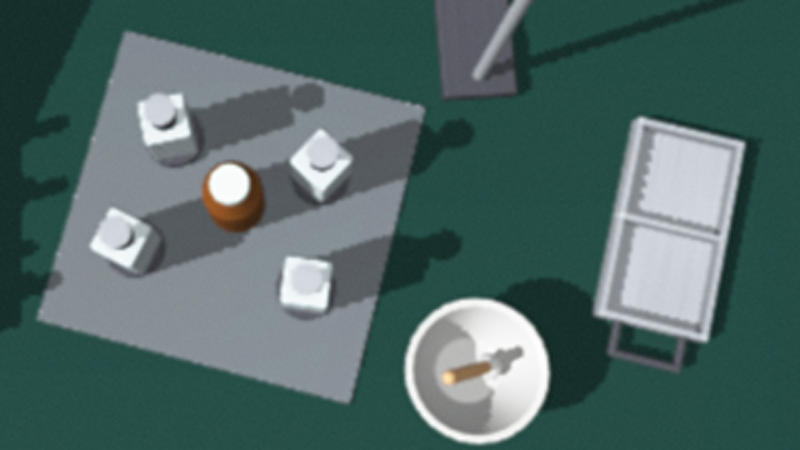

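```bash
cat >> h.py <<'E'
from scipy.spatial.transform import Rotation as R
def go(p,yaw=None,n=1,o=None):
    """p mm world, yaw deg of tool x; print per-row tool shift+turn"""
    o=o or bot.get_obs(); r=R.from_quat(o["tool_rot"]); x=np.array(o["eef_pos"])*1000
    M=r.as_matrix(); cy=np.degrees(np.arctan2(M[1,0],M[0,0]))
    d=M.T@(np.array(p)-x)
    y=cy if yaw is None else yaw
    T=R.from_euler('z',y,degrees=True)*R.from_euler('x',180,degrees=True)
    rv=(r.inv()*T).as_rotvec()
    print("cur",x.round(1),"yaw",round(cy,1),"F",np.round(o["ft_force"],1),"w",round(o["grip_width"]*1000,1),"t",o["clock"],"q",np.round(o["joint_pos"],2))
    print("total",d.round(1),rv.round(3),"per row",(d/n).round(1),(rv/n).round(4))
E
python3 -c "
from h import *
go((487,83.8,241.4),None,12)"
```

```text
cur [ 226.4 -445.8  242.3] yaw 26.9 F [-0.6 -0.3 -0.4] w 85.6 t 1.05 q [-1.1   0.24  0.    1.34  0.    1.57]
total [ 472.2 -354.2    0.9] [-0. -0.  0.] per row [ 39.3 -29.5   0.1] [-0. -0.  0.]
```

{"method": "play_rows", "body": {
  "hand": 0,
  "plan": [39.3,-29.5,0,0,0,0,39.3,-29.5,0,0,0,0,39.3,-29.5,0,0,0,0,39.3,-29.5,0,0,0,0,39.3,-29.5,0,0,0,0,39.3,-29.5,0,0,0,0,39.3,-29.5,0,0,0,0,39.3,-29.5,0,0,0,0,39.3,-29.5,20,0,0,0,39.3,-29.5,30,0,0,0,39.3,-29.5,30,0,0,0,39.3,-29.5,22,0,0,0,0,0,0,0,0,0,0,0,0,0,0,0]
}}

```text
clock: 2.8
eef_pos: [0.4863, 0.0831, 0.1403]
tool_rot: [0.972, 0.233, -0.0, 0.0]
ft_force: [0.1, 0.5, -0.4]
grip_width: -0.0003
```

```bash
python3 -c "
from h import *
go((487,83.8,121))
c=bot.camera('scene');cv2.imwrite('pics/s1.png',cv2.resize(c['frame'][130:270,220:440],None,fx=3.5,fy=3.5))"
```

```text
cur [486.3  83.1 140.3] yaw 26.9 F [ 0.1  0.5 -0.4] w -0.3 t 2.8 q [ 0.17  0.3  -0.19  1.08 -0.    2.84]
total [ 1.  -0.3 19.3] [0.    0.001 0.   ] per row [ 1.  -0.3 19.3] [0.0002 0.0009 0.    ]
```

View pics/s1.png

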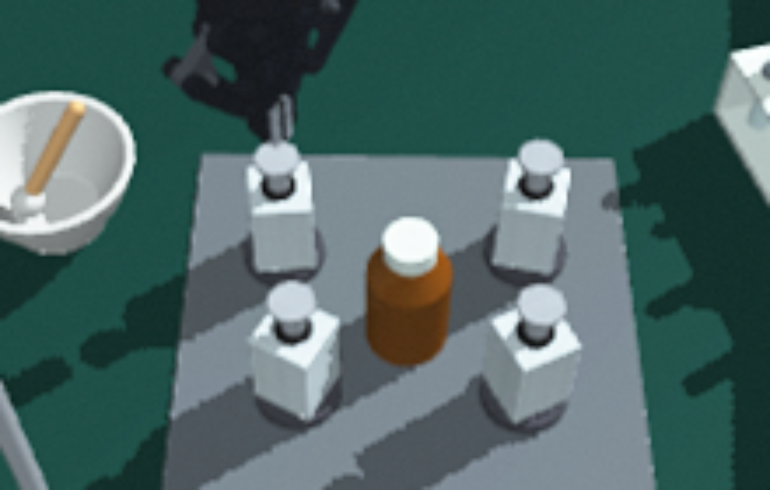

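The shot shows the shut fingertips just above foot P2's button, at px (278,150). All the rings are still on their housings. I'll press it now.

{"method": "play_rows", "body": {
  "plan": [1,0,12,0,0,0,0,0,8,0,0,0,0,0,2,0,0,0,0,0,1,0,0,0,0,0,0,0,0,0]
}}

```text
clock: 3.48
eef_pos: [0.4876, 0.0837, 0.1174]
tool_rot: [0.973, 0.233, 0.0, -0.0]
ft_force: [-0.9, -0.8, 0.4]
grip_width: -0.0003
```

{"method": "play_rows", "body": {
  "plan": [0,0,1.5,0,0,0,0,0,1.5,0,0,0,0,0,0,0,0,0]
}}

```text
clock: 3.85
eef_pos: [0.4877, 0.0838, 0.1144]
tool_rot: [0.973, 0.233, 0.0, 0.0]
ft_force: [-0.8, -1.5, 3.0]
grip_width: 0.0001
```

{"method": "play_rows", "body": {
  "plan": [0,0,2,0,0,0,0,0,0,0,0,0]
}}

```text
clock: 4.1
eef_pos: [0.4877, 0.0838, 0.1124]
tool_rot: [0.973, 0.233, 0.0, 0.0]
ft_force: [-0.5, -1.4, 3.0]
grip_width: -0.0001
```

{"method": "play_rows", "body": {
  "plan": [0,0,2,0,0,0,0,0,1.5,0,0,0,0,0,0,0,0,0]
}}

```text
clock: 4.47
eef_pos: [0.4877, 0.0838, 0.1089]
tool_rot: [0.973, 0.233, 0.0, 0.0]
ft_force: [0.0, -1.4, 4.9]
grip_width: 0.0001
```

{"method": "play_rows", "body": {
  "plan": [0,0,3,0,0,0,0,0,3,0,0,0,0,0,0,0,0,0]
}}

```text
clock: 4.85
eef_pos: [0.4878, 0.0838, 0.1032]
tool_rot: [0.973, 0.233, 0.0, 0.0]
ft_force: [-2.0, -0.6, 7.8]
grip_width: 0.0002
```

{"method": "play_rows", "body": {
  "plan": [0,0,-15,0,0,0,0,0,-22,0,0,-0.145,0,0,0,0,0,-0.145,0,0,0,0,0,-0.145,0,0,0,0,0,-0.145,13.6,33.1,0,0,0,0,13.6,33.1,0,0,0,0,13.6,33.1,8,0,0,0,0,0,10,0,0,0,0,0,4.5,0,0,0,0,0,0,0,0,0]
}}

```text
clock: 6.22
eef_pos: [0.5934, 0.0698, 0.1176]
tool_rot: [0.865, 0.501, -0.0, 0.0]
ft_force: [1.0, -0.5, 1.8]
grip_width: -0.0002
```

```bash
python3 -c "
from h import *
go((594.3,69.7,117))
c=bot.camera('scene');cv2.imwrite('pics/s2.png',cv2.resize(c['frame'][130:270,220:440],None,fx=3.5,fy=3.5))"
```

```text
cur [593.4  69.8 117.6] yaw 60.2 F [ 1.  -0.5  1.8] w -0.2 t 6.225 q [ 0.12  0.51  0.07  1.13 -0.    2.21]
total [0.4 0.8 0.6] [0. 0. 0.] per row [0.4 0.8 0.6] [0.0002 0.0002 0.    ]
```

View pics/s2.png

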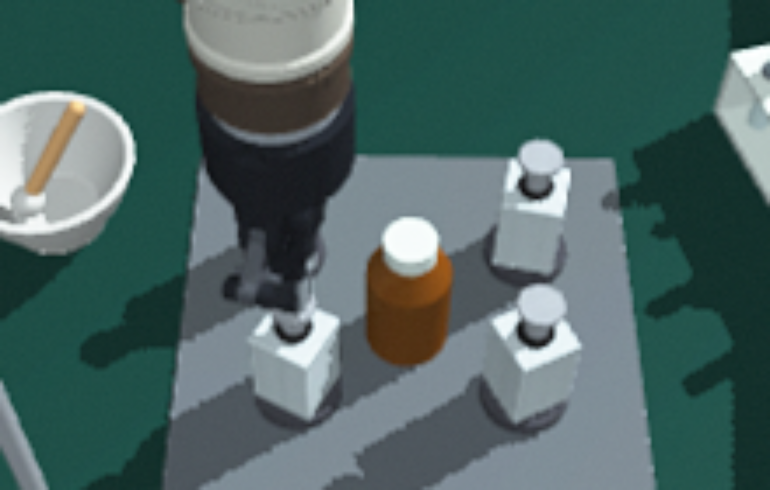

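The fingertips are on P1's button at px (295,320). Pressing now.

{"method": "play_rows", "body": {
  "plan": [0,0,1,0,0,0,0,0,1,0,0,0,0,0,0,0,0,0]
}}

```text
clock: 6.65
eef_pos: [0.5936, 0.0697, 0.1157]
tool_rot: [0.865, 0.501, -0.0, -0.0]
ft_force: [-1.9, -1.4, 3.8]
grip_width: -0.0001
```

{"method": "play_rows", "body": {
  "plan": [0,0,1,0,0,0,0,0,1,0,0,0,0,0,0,0,0,0]
}}

```text
clock: 7.02
eef_pos: [0.5937, 0.0698, 0.1134]
tool_rot: [0.865, 0.501, -0.0, -0.0]
ft_force: [-1.3, -1.2, 4.8]
grip_width: 0.0002
```

{"method": "play_rows", "body": {
  "plan": [0,0,1.5,0,0,0,0,0,1.5,0,0,0,0,0,0,0,0,0]
}}

```text
clock: 7.4
eef_pos: [0.5938, 0.0698, 0.1109]
tool_rot: [0.865, 0.501, 0.0, -0.0]
ft_force: [-3.4, -0.2, 8.4]
grip_width: -0.0
```

{"method": "play_rows", "body": {
  "plan": [0,0,-15,0,0,0,0,0,-14,0,0,0,46,-12.1,0,0,0,0,46,-12.1,0,0,0,0,46.2,-12.2,8,0,0,0,0,0,10,0,0,0,0,0,4,0,0,0,0,0,1,0,0,0,0,0,0,0,0,0]
}}

```text
clock: 8.52
eef_pos: [0.6318, 0.2072, 0.1183]
tool_rot: [0.866, 0.501, 0.002, -0.0]
ft_force: [-0.4, 2.0, 5.3]
grip_width: 0.0007
```

```bash
python3 -c "
from h import *
go((630.9,207.8,117))
c=bot.camera('scene');cv2.imwrite('pics/s3.png',cv2.resize(c['frame'][130:270,220:440],None,fx=3.5,fy=3.5))"
```

```text
cur [631.8 207.2 118.3] yaw 60.1 F [-0.4  2.   5.3] w 0.7 t 8.525 q [0.32 0.64 0.29 1.22 0.   2.41]
total [ 0.1 -1.   1.3] [ 0.001 -0.003 -0.   ] per row [ 0.1 -1.   1.3] [ 0.0008 -0.0031 -0.    ]
```

View pics/s3.png

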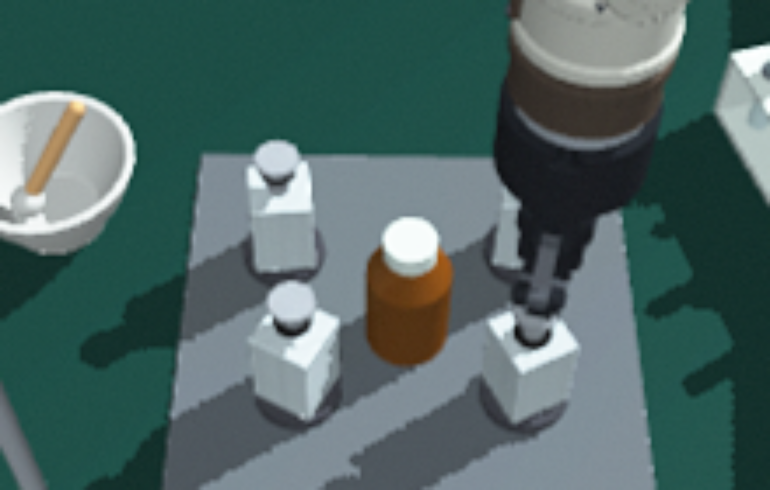

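At P3 the tip is already at 5.3 N after very little travel, so this looks like the stiff foot. P2's ring is up under its button and P1's is part way up.

{"method": "play_rows", "body": {
  "plan": [0,0,1.5,0,0,0,0,0,0,0,0,0]
}}

```text
clock: 8.82
eef_pos: [0.632, 0.2074, 0.1173]
tool_rot: [0.866, 0.501, 0.002, -0.001]
ft_force: [-1.2, 2.9, 6.0]
grip_width: 0.0003
```

{"method": "play_rows", "body": {
  "plan": [0,0,1.5,0,0,0,0,0,0,0,0,0]
}}

```text
clock: 9.07
eef_pos: [0.6322, 0.2077, 0.1164]
tool_rot: [0.866, 0.501, 0.002, -0.001]
ft_force: [-1.9, 3.1, 8.5]
grip_width: -0.0001
```

{"method": "play_rows", "body": {
  "plan": [0,0,-13,0,0,0,0,0,-13,0,0,0,-7.3,-36.4,0,0,0,0,-7.3,-36.4,0,0,0,0,-7.3,-36.4,8,0,0,0,0,0,10,0,0,0,0,0,4,0,0,0,0,0,0,0,0,0]
}}

```text
clock: 10.07
eef_pos: [0.5261, 0.2426, 0.1173]
tool_rot: [0.866, 0.501, -0.0, -0.0]
ft_force: [-0.8, 0.4, 2.3]
grip_width: 0.0001
```

```bash
python3 -c "
from h import *
go((526.6,243,117))
c=bot.camera('scene');cv2.imwrite('pics/s4.png',cv2.resize(c['frame'][130:270,220:440],None,fx=3.5,fy=3.5))"
```

```text
cur [526.1 242.6 117.3] yaw 60.1 F [-0.8  0.4  2.3] w 0.1 t 10.075 q [0.43 0.48 0.01 1.11 0.   2.52]
total [0.6 0.2 0.3] [-0.  0. -0.] per row [0.6 0.2 0.3] [-0.0003  0.0002 -0.    ]
```

View pics/s4.png

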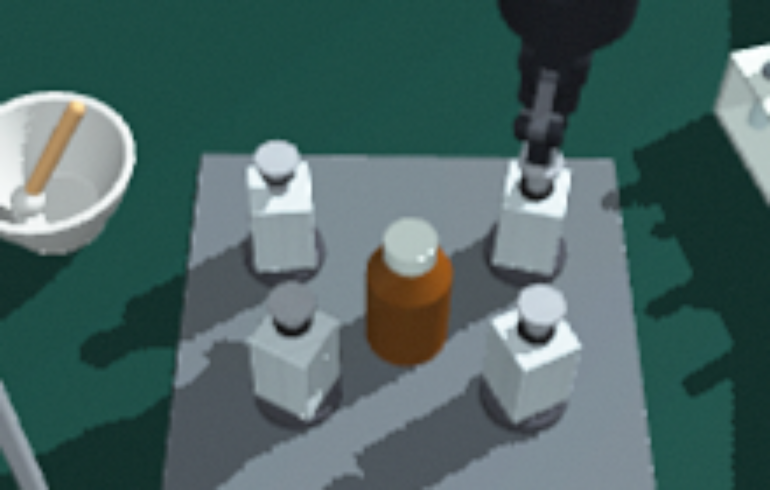

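The tip is on P4's button at px (540,150).

{"method": "play_rows", "body": {
  "plan": [0,0,1.5,0,0,0,0,0,1.5,0,0,0,0,0,0,0,0,0]
}}

```text
clock: 10.5
eef_pos: [0.526, 0.2428, 0.1146]
tool_rot: [0.865, 0.501, 0.0, 0.0]
ft_force: [-2.0, -1.7, 4.0]
grip_width: -0.0
```

{"method": "play_rows", "body": {
  "plan": [0,0,2,0,0,0,0,0,2,0,0,0,0,0,0,0,0,0]
}}

```text
clock: 10.88
eef_pos: [0.5261, 0.2429, 0.1111]
tool_rot: [0.865, 0.501, 0.001, 0.0]
ft_force: [-1.6, -1.7, 8.4]
grip_width: 0.0001
```

{"method": "play_rows", "body": {
  "hand": 70,
  "plan": [0,0,-20,0,0,0,0,0,-30,0,0,0,-39.3,11.4,0,0,0,0,-39.3,11.4,0,0,0,0,-39.3,11.4,0,0,0,0,-39.3,11.4,0,0,0,0,0,0,0,0,0,-0.178,0,0,0,0,0,-0.178,0,0,0,0,0,0]
}}

```text
clock: 12.0
eef_pos: [0.487, 0.0839, 0.16]
tool_rot: [0.764, 0.646, 0.0, 0.0]
ft_force: [0.6, -0.8, -0.0]
grip_width: 0.06
```

```bash
python3 -c "
from h import *
go((487.2,83.9,55),80.5)
c=bot.camera('scene');cv2.imwrite('pics/s5.png',cv2.resize(c['frame'][150:260,260:420],None,fx=5,fy=5))
A=pts(c)
for k,f in dict(P1=(.594,.070),P2=(.487,.084),P3=(.631,.208),P4=(.527,.243),bot=(.567,.148)).items():
    d=A[(np.hypot(A[:,0]-f[0],A[:,1]-f[1])<.04)&(A[:,2]<.115)]
    b=d[d[:,2]>.1]; s=d[(d[:,2]>.066)&(d[:,2]<.086)]
    print(k,b.mean(0).round(4) if len(b) else '',cv2.minAreaRect((s[:,:2]*1000).astype(np.float32)))
c=bot.camera('wrist');cv2.imwrite('pics/w5.png',c['frame'])
"
```

```text
cur [487.   83.9 160. ] yaw 80.4 F [ 0.6 -0.8 -0. ] w 60.0 t 12.0 q [ 0.17  0.28 -0.16  1.13 -0.    1.91]
total [1.00e-01 2.00e-01 1.05e+02] [ 0.    -0.    -0.002] per row [1.00e-01 2.00e-01 1.05e+02] [ 0.0001 -0.     -0.0016]
P1 [0.5951 0.0697 0.1076] ((594.7122802734375, 69.6835708618164), (40.06685256958008, 39.6682014465332), 46.178199768066406)
P2 [0.492  0.0836 0.1072] ((487.8401794433594, 84.14229583740234), (39.8165283203125, 39.83692169189453), 80.47816467285156)
P3 [0.6319 0.2077 0.1076] ((630.8004150390625, 208.1028594970703), (40.86429977416992, 41.00251770019531), 12.79916000366211)
P4 [0.5277 0.2425 0.1074] ((526.5858154296875, 243.0464630126953), (39.37200164794922, 41.50754165649414), 63.36111068725586)
bot [0.568  0.1481 0.1055] ((571.234375, 147.50076293945312), (52.2674560546875, 44.48789978027344), 70.09564971923828)
```

View pics/s5.png

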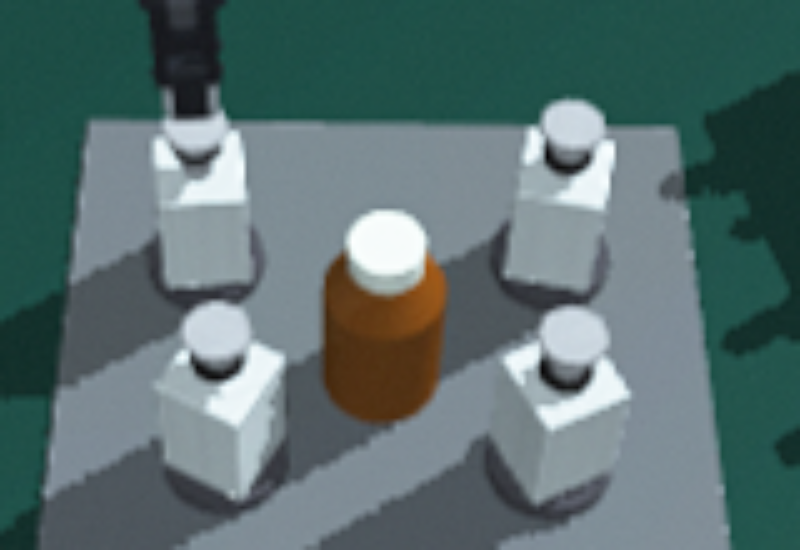

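View pics/w5.png

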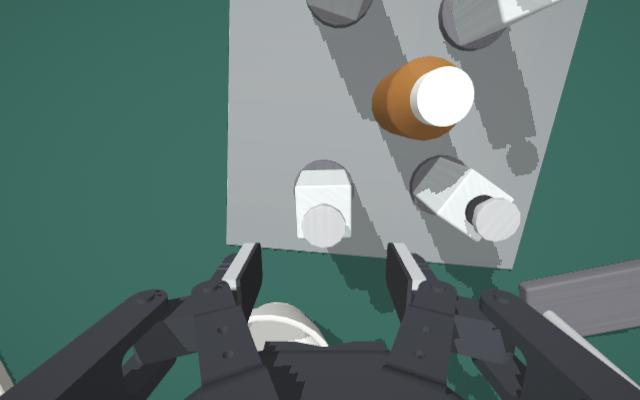

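P2 is centred between the jaws at px (323,210), square to them, and its ring sits high under the button. P1's and P4's rings sit mid-way and P3's is low, so the forces and rings agree. Descending to grasp P2.

{"method": "play_rows", "body": {
  "plan": [0,0,30,0,0,0,0,0,30,0,0,0,0,0,25,0,0,0,0,0,15,0,0,0,0,0,5,0,0,0,0,0,0,0,0,0]
}}

```text
clock: 12.85
eef_pos: [0.4872, 0.0841, 0.0556]
tool_rot: [0.763, 0.646, 0.0, 0.0]
ft_force: [0.1, -1.1, 0.2]
grip_width: 0.06
```

{"method": "play_rows", "body": {
  "hand": 0,
  "plan": [0,0,0,0,0,0,0,0,0,0,0,0,0,0,0,0,0,0,0,0,0,0,0,0,0,0,0,0,0,0]
}}

```text
clock: 13.48
eef_pos: [0.4877, 0.0843, 0.0564]
tool_rot: [0.763, 0.646, 0.001, 0.0]
ft_force: [-1.1, 0.8, 5.6]
grip_width: 0.039
```

{"method": "play_rows", "body": {
  "plan": [0,0,-10,0,0,0,0,0,-25,0,0,0,0,0,-35,0,0,0,0,0,-35,0,0,0,0,0,-25,0,0,0,-15,3,0,0,0,0,-30,6.1,0,0,0,0,-40,8.2,0,0,0,0,-45,9.2,0,0,0,0,-45,9.2,0,0,0,0,-45,9.2,0,0,0,0,-45,9.2,0,0,0,0,-35,7.1,0,0,0,0,-21,4.2,0,0,0,0,0,0,0,0,0,0,0,0,0,0,0,0]
}}

```text
clock: 15.48
eef_pos: [0.498, -0.2425, 0.1846]
tool_rot: [0.763, 0.647, -0.0, -0.001]
ft_force: [-0.4, -0.2, -2.3]
grip_width: 0.039
```

```bash
python3 -c "
from h import *
go((498.3,-243.2,57.5),80.5)
c=bot.camera('scene');cv2.imwrite('pics/s6.png',c['frame'])
A=pts(c);
d=A[(A[:,0]>.44)&(A[:,0]<.56)&(A[:,1]>-.29)&(A[:,1]<-.2)&(A[:,2]>.12)&(A[:,2]<.17)]
print(len(d), np.percentile(d,[2,50,98],axis=0).round(3))
# tray rim fit
d=A[(A[:,0]>.38)&(A[:,0]<.7)&(A[:,1]<-.16)&(A[:,1]>-.36)&(A[:,2]>.014)&(A[:,2]<.026)]
print(cv2.boxPoints(cv2.minAreaRect((d[:,:2]*1000).astype(np.float32))).round())
c=bot.camera('top');
u=proj(c,np.array([[.4983,-.2432,.004],[.5885,-.2657,.004]]));print(u)
f=c['frame'].copy()
for p in u: cv2.circle(f,tuple(p.round().astype(int)),2,(0,0,255),-1)
cv2.imwrite('pics/t6.png',cv2.resize(f[110:290,340:540],None,fx=3.5,fy=3.5))
"
```

```text
cur [ 498.  -242.5  184.6] yaw 80.6 F [-0.4 -0.2 -2.3] w 39.0 t 15.475 q [-0.45  0.38  0.04  1.24  0.    1.28]
total [ -0.8   0.6 127.1] [-0.002 -0.001  0.001] per row [ -0.8   0.6 127.1] [-0.0018 -0.0011  0.0013]
491 [[ 0.486 -0.263  0.133]
 [ 0.516 -0.232  0.147]
 [ 0.525 -0.216  0.168]]
[[ 405. -272.]
 [ 622. -327.]
 [ 648. -228.]
 [ 430. -173.]]
[[462.44367544 220.23454304]
 [469.80869606 182.20677209]]
```

View pics/s6.png

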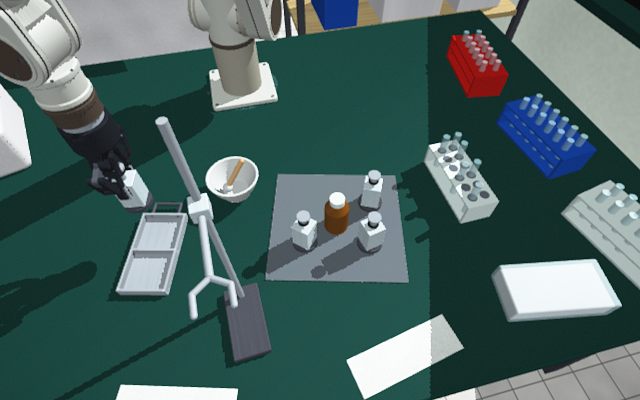

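View pics/t6.png

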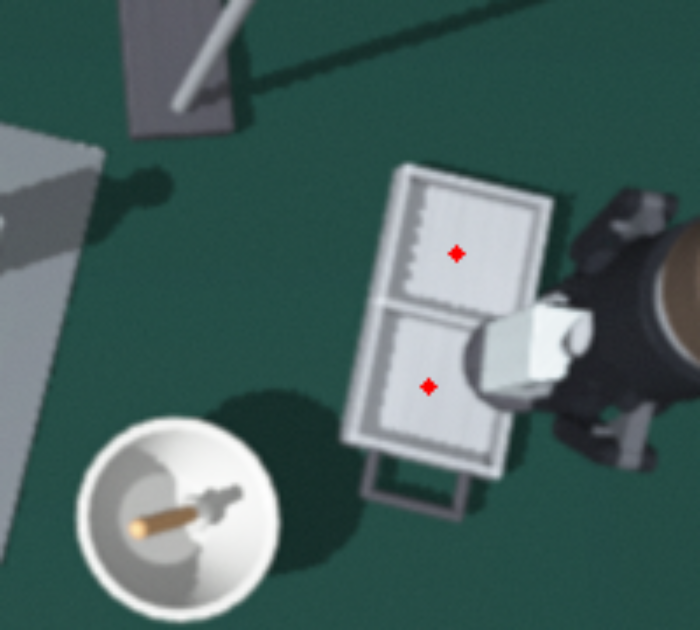

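The foot hangs upright in the jaws over the handle compartment. The red marks (my bay centres) sit on the compartment floors within a few mm. Lowering.

{"method": "play_rows", "body": {
  "plan": [-0.8,0.6,30,0,0,0,0,0,35,0,0,0,0,0,30,0,0,0,0,0,20,0,0,0,0,0,8,0,0,0,0,0,2,0,0,0,0,0,0,0,0,0]
}}

```text
clock: 16.45
eef_pos: [0.4998, -0.2443, 0.0612]
tool_rot: [0.763, 0.647, 0.0, 0.001]
ft_force: [-0.0, -0.3, -2.7]
grip_width: 0.039
```

{"method": "play_rows", "body": {
  "plan": [0,0,1.5,0,0,0,0,0,1.5,0,0,0,0,0,0,0,0,0]
}}

```text
clock: 16.82
eef_pos: [0.4992, -0.2444, 0.0575]
tool_rot: [0.763, 0.646, 0.0, 0.0]
ft_force: [0.5, 0.1, -3.0]
grip_width: 0.0391
```

{"method": "play_rows", "body": {
  "plan": [0,0,1,0,0,0,0,0,0,0,0,0]
}}

```text
clock: 17.08
eef_pos: [0.4992, -0.2444, 0.0574]
tool_rot: [0.763, 0.646, 0.0, 0.0]
ft_force: [-3.1, 1.3, 5.2]
grip_width: 0.0389
```

{"method": "play_rows", "body": {
  "hand": 70,
  "plan": [0,0,0,0,0,0,0,0,0,0,0,0,0,0,0,0,0,0,0,0,0,0,0,0,0,0,-20,0,0,0,0,0,-35,0,0,0,0,0,-40,0,0,0,0,0,-30,0,0,0,0,0,0,0,0,0]
}}

```text
clock: 18.2
eef_pos: [0.5009, -0.2451, 0.1842]
tool_rot: [0.763, 0.646, 0.001, 0.003]
ft_force: [0.1, -0.5, -0.7]
grip_width: 0.0595
```

```bash
python3 -c "
from h import *
go((630.9,207.9,185),102.2)
c=bot.camera('scene');cv2.imwrite('pics/s7.png',cv2.resize(c['frame'][130:330,60:320],None,fx=3,fy=3))
A=pts(c);f=(.498,-.243)
d=A[(np.hypot(A[:,0]-f[0],A[:,1]-f[1])<.05)&(A[:,2]<.115)]
b=d[d[:,2]>.1]; s=d[(d[:,2]>.066)&(d[:,2]<.086)]
print(b.mean(0),cv2.minAreaRect((s[:,:2]*1000).astype(np.float32)))
f=(.631,.208)
d=A[(np.hypot(A[:,0]-f[0],A[:,1]-f[1])<.05)&(A[:,2]<.115)]
s=d[(d[:,2]>.066)&(d[:,2]<.086)]
print(cv2.minAreaRect((s[:,:2]*1000).astype(np.float32)))
cv2.imwrite('pics/s7b.png',cv2.resize(c['frame'][160:260,270:400],None,fx=6,fy=6,interpolation=cv2.INTER_CUBIC))
"
```

```text
cur [ 500.9 -245.1  184.2] yaw 80.5 F [ 0.1 -0.5 -0.7] w 59.5 t 18.2 q [-0.46  0.38  0.05  1.23 -0.    1.28]
total [468.2  53.9  -1.4] [ 0.006  0.003 -0.378] per row [468.2  53.9  -1.4] [ 0.0056  0.003  -0.3779]
[ 0.50119837 -0.24362358  0.10852617] ((500.1216125488281, -244.0692596435547), (41.092437744140625, 41.564170837402344), 81.65934753417969)
((630.8085327148438, 208.13792419433594), (40.688743591308594, 40.76970291137695), 12.222476959228516)
```

View pics/s7.png

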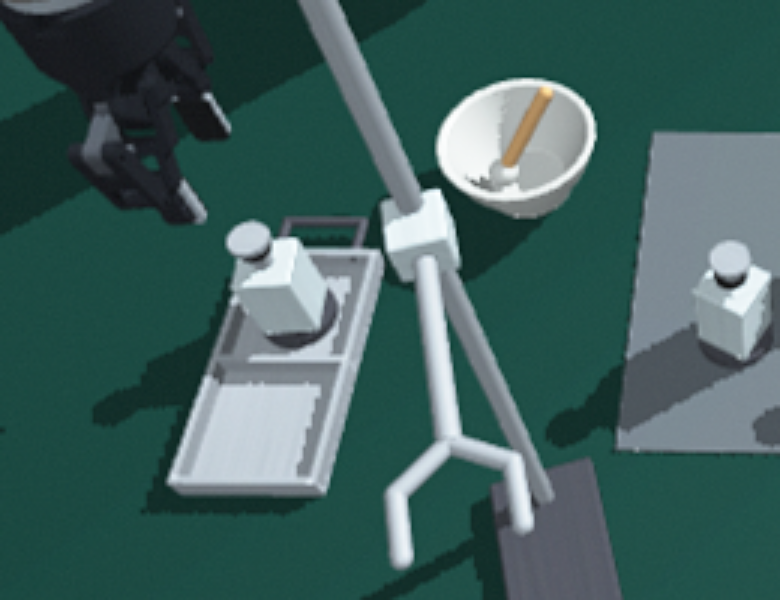

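View pics/s7b.png

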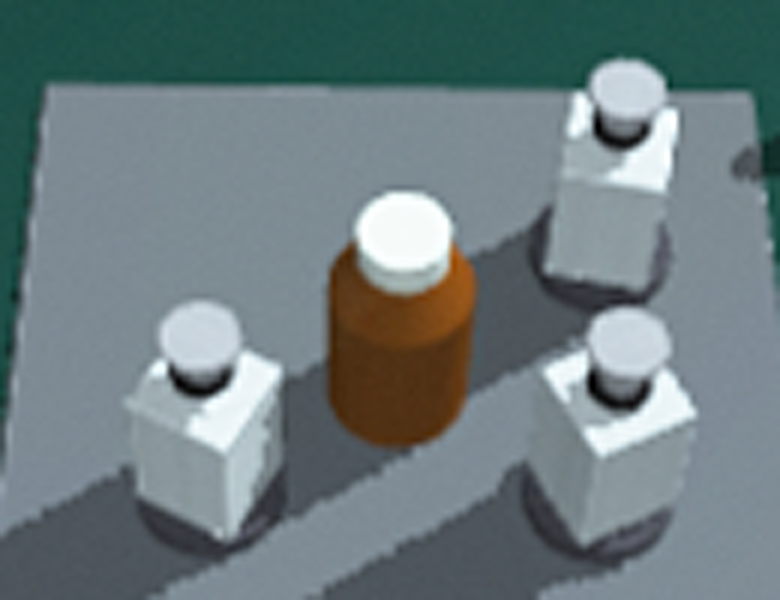

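P2 stands upright in the handle compartment at about (500,-244), roughly 2 mm from the estimated centre. On the mat, P1's ring is high, while P3 and P4 show stem between button and ring. I'll look at P3 closely with the wrist camera before taking it.

{"method": "play_rows", "body": {
  "plan": [25,-6,0,0,0,0,45,-10.7,0,0,0,0,48,-11.4,0,0,0,0,48,-11.4,0,0,0,0,48,-11.4,0,0,0,0,48,-11.4,0,0,0,0,35,-8.7,0,0,0,0,0,0,0,0,0,-0.128,0,0,0,0,0,-0.128,0,0,0,0,0,-0.128,0,0,0,0,0,0]
}}

```text
clock: 19.62
eef_pos: [0.4767, 0.0603, 0.1796]
tool_rot: [0.626, 0.78, -0.001, -0.001]
ft_force: [-0.5, -0.2, 0.7]
grip_width: 0.0596
```

```bash
python3 -c "
from h import *
go((630.9,208,165),102.4,5)
c=bot.camera('wrist');cv2.imwrite('pics/w8.png',c['frame'])
print(c['cam_to_world'].round(3))
c=bot.camera('scene');cv2.imwrite('pics/s8.png',c['frame'][130:270,220:440])
"
```

```text
cur [476.7  60.3 179.6] yaw 102.5 F [-0.5 -0.2  0.7] w 59.6 t 19.625 q [ 0.13  0.24 -0.16  1.17  0.    1.48]
total [110.9 182.5  14.1] [-0.003 -0.     0.001] per row [22.2 36.5  2.8] [-0.0007 -0.0001  0.0002]
[[ 0.977  0.208  0.054  0.464]
 [ 0.215 -0.941 -0.262  0.126]
 [-0.004  0.268 -0.963  0.311]
 [ 0.     0.     0.     1.   ]]
```

View pics/w8.png

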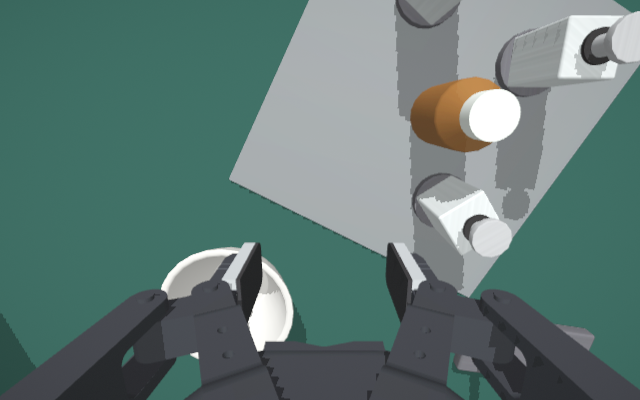

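In the wrist view P3 is at px (600,45), with its ring close to the housing and a long stem showing. P1 at (475,230) has its ring near the button. P3 is the stiffest, so I'll go to it.

{"method": "play_rows", "body": {
  "plan": [22.2,36.5,3,0,0,0,22.2,36.5,3,0,0,0,22.2,36.5,3,0,0,0,22.2,36.5,3,0,0,0,22.2,36.5,3,0,0,0,0,0,0,0,0,0]
}}

```text
clock: 20.48
eef_pos: [0.6327, 0.2102, 0.1635]
tool_rot: [0.625, 0.78, -0.001, -0.001]
ft_force: [-0.1, -1.1, -0.3]
grip_width: 0.06
```

```bash
python3 -c "
from h import *
go((630.9,208,55.5),102.4,5)
c=bot.camera('wrist');cv2.imwrite('pics/w9.png',c['frame'])
"
```

```text
cur [632.7 210.2 163.5] yaw 102.6 F [-0.1 -1.1 -0.3] w 60.0 t 20.475 q [0.32 0.62 0.38 1.33 0.   1.67]
total [ -1.8  -2.  108. ] [-0.002 -0.     0.003] per row [-0.4 -0.4 21.6] [-0.0004 -0.      0.0007]
```

View pics/w9.png

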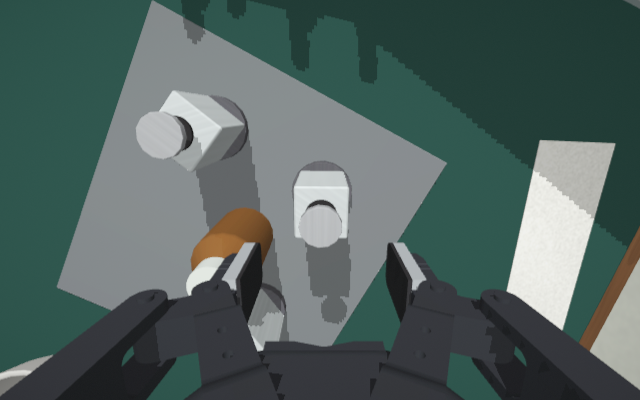

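P3 is centred and square between the jaws at px (322,215). P4's ring at (183,133) is higher, nearer its button.

{"method": "play_rows", "body": {
  "plan": [-1.8,-2,25,0,0,0,0,0,30,0,0,0,0,0,28,0,0,0,0,0,18,0,0,0,0,0,7,0,0,0,0,0,0,0,0,0]
}}

```text
clock: 21.28
eef_pos: [0.6303, 0.206, 0.0586]
tool_rot: [0.626, 0.78, 0.0, 0.0]
ft_force: [0.6, 0.6, 0.2]
grip_width: 0.0598
```

{"method": "play_rows", "body": {
  "hand": 0,
  "plan": [0,0,0,0,0,0,0,0,0,0,0,0,0,0,0,0,0,0,0,0,0,0,0,0,0,0,0,0,0,0]
}}

```text
clock: 21.9
eef_pos: [0.6314, 0.2065, 0.06]
tool_rot: [0.626, 0.78, 0.001, 0.001]
ft_force: [0.2, -1.0, 5.8]
grip_width: 0.0392
```

{"method": "play_rows", "body": {
  "plan": [0,0,-10,0,0,0,0,0,-25,0,0,0,0,0,-35,0,0,0,0,0,-35,0,0,0,0,0,-30,0,0,0,-10.5,-17,0,0,0,0,-21,-34.1,0,0,0,0,-23.5,-38.2,0,0,0,0,-23.5,-38.2,0,0,0,0,-21,-34.1,0,0,0,0,-10.7,-17.9,0,0,0,0,0,0,0,0,0,0]
}}

```text
clock: 23.4
eef_pos: [0.4774, 0.0587, 0.1932]
tool_rot: [0.626, 0.78, -0.001, -0.001]
ft_force: [0.9, -0.0, -3.2]
grip_width: 0.0392
```

```bash
python3 -c "
from h import *
go((588.5,-265.7,190),102.5,1)
c=bot.camera('scene');cv2.imwrite('pics/s10.png',c['frame'])
"
```

```text
cur [477.4  58.7 193.2] yaw 102.5 F [ 0.9 -0.  -3.2] w 39.2 t 23.4 q [ 0.12  0.23 -0.14  1.2   0.    1.48]
total [-340.7   38.6    3.1] [-0.002 -0.    -0.001] per row [-340.7   38.6    3.1] [-0.0018 -0.0002 -0.0008]
```

View pics/s10.png

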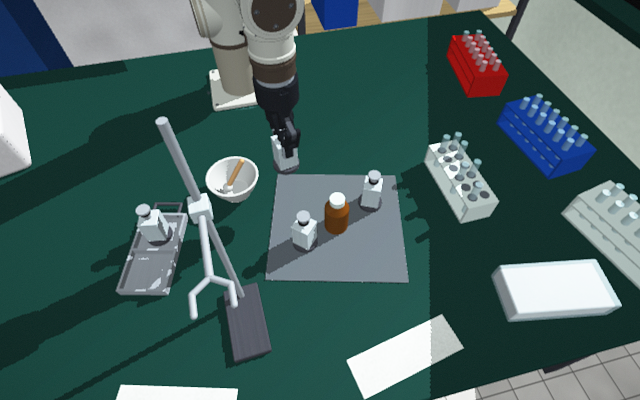

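The foot is held upright in the jaws, and the bystanders and P2 look undisturbed. Next I'll carry it over to the far compartment.

{"method": "play_rows", "body": {
  "plan": [-15,1.7,0,0,0,0,-30,3.4,0,0,0,0,-45,5.1,0,0,0,0,-48,5.4,0,0,0,0,-48,5.4,0,0,0,0,-48,5.4,0,0,0,0,-48,5.5,0,0,0,0,-38,4.3,0,0,0,0,-20.7,2.4,0,0,0,0,0,0,0,0,0,0,0,0,0,0,0,0]
}}

```text
clock: 24.82
eef_pos: [0.5906, -0.2642, 0.1925]
tool_rot: [0.625, 0.78, -0.0, -0.001]
ft_force: [1.0, -1.2, -2.7]
grip_width: 0.0386
```

```bash
python3 -c "
from h import *
go((588.5,-265.7,61),102.5,1)
c=bot.camera('scene');cv2.imwrite('pics/s11.png',cv2.resize(c['frame'][100:370,0:340],None,fx=2.2,fy=2.2))
"
```

```text
cur [ 590.6 -264.2  192.5] yaw 102.6 F [ 1.  -1.2 -2.7] w 38.6 t 24.825 q [-0.42  0.56  0.36  1.37  0.    0.93]
total [ -1.1  -2.3 131.5] [-0.001 -0.001  0.001] per row [ -1.1  -2.3 131.5] [-0.0011 -0.0012  0.0012]
```

View pics/s11.png

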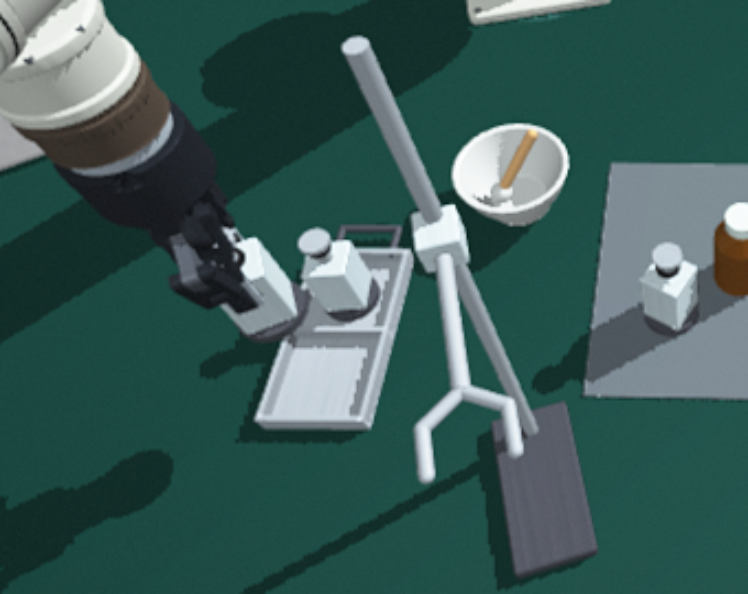

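P3 hangs over the far compartment, clear of P2. Lowering it.

{"method": "play_rows", "body": {
  "plan": [-1.1,-2.3,30,0,0,0,0,0,35,0,0,0,0,0,33,0,0,0,0,0,20,0,0,0,0,0,8,0,0,0,0,0,2,0,0,0,0,0,0,0,0,0]
}}

```text
clock: 25.75
eef_pos: [0.5895, -0.2662, 0.0665]
tool_rot: [0.625, 0.78, 0.0, 0.001]
ft_force: [0.3, 0.2, -3.1]
grip_width: 0.0389
```

{"method": "play_rows", "body": {
  "plan": [0,0,2,0,0,0,0,0,2,0,0,0,0,0,0,0,0,0]
}}

```text
clock: 26.12
eef_pos: [0.5886, -0.2661, 0.0612]
tool_rot: [0.626, 0.78, -0.0, -0.0]
ft_force: [0.9, -0.1, -2.3]
grip_width: 0.0391
```

{"method": "play_rows", "body": {
  "plan": [0,0,1.2,0,0,0,0,0,0,0,0,0]
}}

```text
clock: 26.38
eef_pos: [0.5887, -0.2662, 0.061]
tool_rot: [0.626, 0.78, 0.0, 0.0]
ft_force: [-3.0, 0.5, 2.6]
grip_width: 0.0389
```

Contact with the floor. Releasing and rising.

{"method": "play_rows", "body": {
  "hand": 65,
  "plan": [0,0,0,0,0,0,0,0,0,0,0,0,0,0,0,0,0,0,0,0,0,0,0,0,0,0,-20,0,0,0,0,0,-35,0,0,0,0,0,-40,0,0,0,0,0,-40,0,0,0,0,0,-30,0,0,0,0,0,0,0,0,0]
}}

```text
clock: 27.62
eef_pos: [0.5903, -0.2668, 0.2286]
tool_rot: [0.626, 0.78, 0.001, 0.003]
ft_force: [0.1, -0.0, 0.0]
grip_width: 0.0554
```

```bash
cat > chk.py <<'E'
from h import *
import sys
go((588.5,-265.7,250))
for cam in("scene","top"):
    c=bot.camera(cam);A=pts(c)
    cv2.imwrite(f'pics/{cam}_{sys.argv[1]}.png',c['frame'])
    if cam=="scene": 
        cv2.imwrite(f'pics/z_{sys.argv[1]}.png',cv2.resize(c['frame'][160:310,100:280],None,fx=4,fy=4,interpolation=cv2.INTER_CUBIC))
    for k,f in dict(P1=(.594,.070),P4=(.527,.243),P2=(.4995,-.244),P3=(.5887,-.266),bot=(.567,.148)).items():
        d=A[(np.hypot(A[:,0]-f[0],A[:,1]-f[1])<.045)&(A[:,2]<.115)]
        b=d[d[:,2]>.1]; s=d[(d[:,2]>.066)&(d[:,2]<.086)]
        print(cam,k,((b.min(0)+b.max(0))/2).round(4) if len(b) else '',np.round(cv2.minAreaRect((s[:,:2]*1000).astype(np.float32))[0],1) if len(s) else '')
    d=A[(A[:,0]>.38)&(A[:,0]<.7)&(A[:,1]<-.16)&(A[:,1]>-.36)&(A[:,2]>.016)&(A[:,2]<.024)]
    print(cv2.boxPoints(cv2.minAreaRect((d[:,:2]*1000).astype(np.float32))).round())
E
python3 chk.py 12
```

```text
cur [ 590.3 -266.8  228.6] yaw 102.5 F [ 0.1 -0.   0. ] w 55.4 t 27.625 q [-0.42  0.54  0.42  1.44 -0.    0.93]
total [  1.4  -1.4 -21.4] [0.006 0.004 0.   ] per row [  1.4  -1.4 -21.4] [0.0055 0.0041 0.    ]
scene P1 [0.5946 0.0699 0.1065] [594.6  69.7]
scene P4 [0.5263 0.2431 0.1054] [527.  242.8]
scene P2 [ 0.4993 -0.2441  0.1058] [ 499.9 -243.8]
scene P3 [ 0.5878 -0.2637  0.1078] [ 589.  -264.3]
scene bot [0.5663 0.1487 0.1042] [572.1 147.3]
[[ 406. -271.]
 [ 622. -326.]
 [ 647. -228.]
 [ 431. -173.]]
top P1 [0.5945 0.0694 0.108 ] [594.2  69.8]
top P4 [0.5269 0.2428 0.1081] [526.4 243. ]
top P2 [ 0.4995 -0.2445  0.1082] [ 499.8 -243.7]
top P3 [ 0.5889 -0.2644  0.1072] [ 588.7 -264.4]
top bot [0.5671 0.1481 0.1052] [566.8 147.9]
[[ 405. -272.]
 [ 623. -328.]
 [ 648. -229.]
 [ 430. -173.]]
```

View pics/z_12.png

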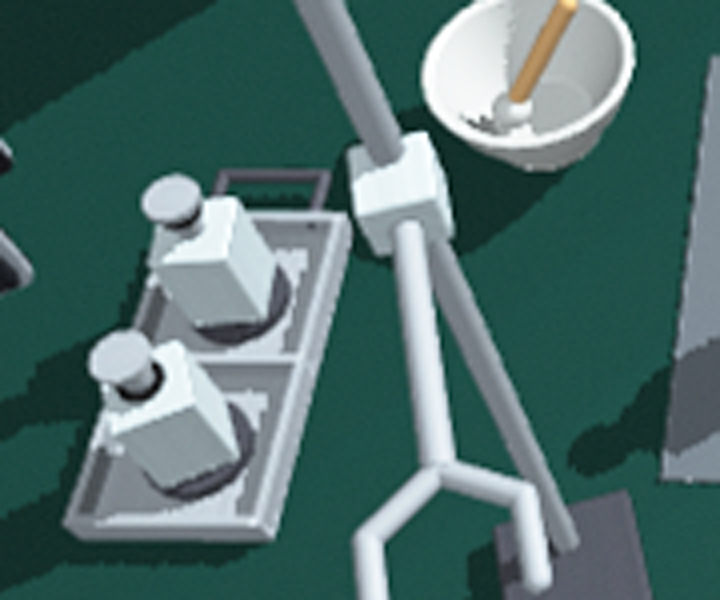

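View pics/top_12.png

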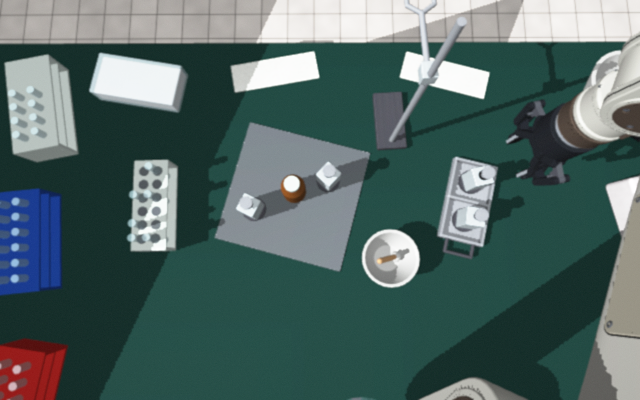

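Both feet stand upright inside their compartments. P2's ring is high and P3's is low, the other things are where they were, and the gripper is clear. Handing in.

```bash
python3 -c "
from workcell import bot
print(bot.job_done()); print(bot.get_obs()['clock'])"
```

```text
the job is handed in; nothing more can be done
None
the job is handed in; nothing more can be done
```

The job is handed in at about 28 s of the 72 s allowed; the system gave no verdict.

**Presses:** I pressed all four plungers with the shut fingertips, each to about 8 N.

| Foot position on mat | Peak force | Travel by arm position | Reading |
|---|---|---|---|
| (0.487, 0.084) | 7.8 N | about 15 mm | softest |
| (0.594, 0.070) | 8.4 N | 7–8 mm | medium |
| (0.527, 0.243) | 8.4 N | 7–8 mm | medium |
| (0.632, 0.208) | 8.5 N | about 3 mm | stiffest |

**Placing:** The softest foot is in the handle compartment and the stiffest is in the other one. Both were released upright, about 1–2 mm from my estimates of the compartment centres.

**Last checks:**
- **Feet left on the mat:** in both cameras they are within about 1 mm of where they started.
- **Bystanders:** the bottle measured within about 1 mm of its start. I checked the stand, mortar and rack only by eye, and they looked unmoved.
- **Gripper:** it was clear of everything, with about 0 N on the wrist.
- **Ring check:** the rings matched the forces, except that one scene picture did not clearly separate the stiffest foot from the medium one at (0.527, 0.243). Close wrist pictures showed the stiffest foot's ring low and that medium foot's ring higher.
- **Stiffest press:** on that foot the arm gave way, moving only about 60 % of each commanded step. I therefore judged its travel from the measured position and force.

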